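# Hold the blue stone's cell in the viewer's light

### The arm

A 6-joint arm with a two-finger parallel gripper is mounted at the origin on the work surface. World frame = base frame: x ahead of the robot, y to its left, z up, the work surface at z = 0. Lengths are in m, angles in rad, forces in N, time in s.
With the tool pointing down it reaches from about 0.3 to 0.85 m from the base axis. Payload 4.2 kg.
Tool frame: the origin (TCP) lies midway between the tips of the shut fingers; the grasp point (between the pads) lies 19 mm behind it; z points along the fingers, y is the line along which they close (so a half turn about z gives the same grasp; the last joint's range is limited). The gripper opens to 91 mm and grips with 3 to 60 N. Pads are 32 mm wide; open, the fingers measure 118 mm over their backs; the gripper's body (76 mm by 178 mm) begins 60 mm behind the grasp point.
Start: joints at [-1.24, 0.32, 1.565, -0, 1.257, -0.02], TCP at [0.198, -0.54, 0.19] pointing down, gripper open.
Joint ranges: [-3.11, 3.11], [-0.84, 2.01], [0.21, 2.61], [-1.34, 4.49], [0.05, 2.63], [-2.56, 2.56]. Speed limits (rad/s): [2.57, 2.57, 3.14, 3.14, 3.14, 3.14].

### API

Orientations are given as a unit quaternion [w, x, y, z].
In Python, from plant import * gives the robot as it stands.
- The arm moves only by the tool apply_moves, never from a script. Its argument "steps" is a list of rows, each a list of 3 entries, a list of its own where there are three numbers: the shift along the tool's x, y, z in mm, then the turn, a rotation vector about the tool's x, y, z in rad, then the closure, from 0 (fully open) to 1 (shut). In form: [[[dx, dy, dz], [rx, ry, rz], jaw], ...]. A call has 1 to 20 rows; each row shifts and turns the commanded pose from where the row before left it, along the tool's axes as they then stand; what a row does not reach is not made up. A row lasts 1/12 s, in which the tool goes at most 41.7 mm and 7.16 degrees, less where a joint would pass 70% of its speed; a pose out of reach is approached as far as the arm can. A call is refused whole if a number of a shift passes 41.7 or a number of a turn 0.125, either way. A call with a gripper value outside its range is refused whole. The fingers move at their own pace and stop on an object; the grip force is fixed at half the most. Time passes only in rows, so rows that do not move let the fingers close. It gives the time, the measured TCP pose, the force, the opening and the grip force at its end, in the units of the state.
- observe(): the state, without advancing time (a new reading comes with each control period).
- snapshot(name): name is "scene" or "top" or "wrist"; returns a dict with "pixels" (384x512x3 uint8, red, green, blue), "fx", "fy", "cx", "cy" (pixels), "cam_to_world" (4x4, takes a point from camera to world coordinates); the wrist camera has in their place "T_tool_cam" (4x4, takes a point from camera to tool coordinates, whose origin is the TCP and whose axes are the flange's). Camera axes: x right, y down, z forward; pixel columns grow to the right and rows downward; lengths in m; the calibration is good to about 2 mm. A picture is of the moment at which its call begins: read the wrist's pose just before it. There is no depth.
- close_job(): hands the job in; it is judged then, once.
The state is a dict: "time_s": time; "joint_pos": joint angles; "dq": joint speeds; "joint_efforts": joint torques, N m; "ee_pos": TCP position; "tcp_rot": TCP orientation; "wrist_force": force on the tool from outside, world axes, zero at the start; "torque": the same for the moment, N m; "opening": opening from 0.0 (shut) to 1.0 (fully open); "gripper_force": force on a finger pad.
Only numpy, scipy, OpenCV 4.12 (cv2) and the standard library are available. Lean on these libraries where they do the work, as an engineer would, in place of code of your own. Each camera call takes 0.05 s, during which the arm holds its last target. There are 200 camera calls.

### The job

Pick up the glass cell with the blue cap (the blue stone is inside it) from the wooden stand, with a light grip (about 20 N a finger, never over 30) on its two white frosted faces only; the fingers must not touch its clear faces, and a hard squeeze would crack it. Hold it upright in the stone viewer, so that the light beam goes squarely in through one clear face, through the stone and out of the other, about half-way between the lamp and the viewing tube and touching neither. Finish while still holding it there, still, in the air, and leave the two other cells, the viewer and everything else on the bench undisturbed.

Things in the scene. Friction and masses are not known exactly. Their poses are not given: they have to be found in the camera images.
- blue_stone (a point): the blue stone, at the centre of the cell to be held: an upright glass block 28 x 28 x 60 mm with a blue cap (18 mm square, 5 mm high) on top. This point is half-way up the glass, 30 mm above its underside. x goes through the two clear faces (the light path, either way round), y through the two white frosted faces, z up. It stands loose, turned any way about the vertical
- blue: the same cell as a body (about 0.1 kg); origin at the centre of its underside, axes as above. Frosted faces: 22 mm wide, 60 mm high, 28 mm apart over their outsides. The push of both fingers added must stay below 75 N: grip with about 20 N, at most 30 N, a finger
- blue_clear: the two clear faces of the blue-capped cell, 22 mm wide and 60 mm high, 28 mm apart over their outsides along the cell's x axis; not to be touched. Origin and axes as for the cell
- amber_stone (a point): the centre of a like cell with an orange cap and an amber stone, 30 mm above its underside; stays where it is
- green_stone (a point): the centre of a like cell with a green cap and a green stone, 30 mm above its underside; stays where it is
- stand: fixed dark wooden stand, 90 mm (its x) by 300 mm (its y) and 18 mm high, with three brown leather spots in a row on its flat top at y = -100, 0 and 100 mm, one cell standing on each, in any order; origin at the centre of its underside
- viewer: fixed stone viewer, turned about the vertical: dark base plate 100 (its x) by 300 mm (its y), 12 mm high; grey lamp housing 56 mm wide, 106 mm high at its -y end; black level viewing tube, 36 mm across (eyecup 46 mm, top at 103 mm) at its +y end. Between lamp snout and tube is a free gap 120 mm long, crossed by the yellow beam. Origin: centre of underside
- beam (a point): the middle of the light beam, half-way between lamp and tube, 80 mm above the bench and 68 mm above the base plate. The beam, 14 mm thick, is level and runs along this frame's y axis; z is up
- hammer: bystander: small hammer with a wooden handle, 210 mm long, lying on the bench beyond the stand on the left
- ring_clamp: bystander: wooden ring clamp 100 x 25 x 32 mm lying at the far side
- handpiece: bystander: black rotary handpiece, 150 mm long, 26 mm thick, lying beyond the viewer on the right
- dish: bystander: metal dish 90 mm across, 30 mm high, at the far side
- jar: bystander: glass jar 56 mm across, 60 mm high, black lid, at the far side
Not all that is in view belongs to the job. What is shaped like the blue but purple or red is not meant.

How it is judged:
On the way:
1. the blue-capped cell is lifted clear of the stand in the fingers (height (world z) of blue_stone above 0.063 m and contact force between the fingers and blue above 1 N and contact force between blue and stand below 0.1 N), for 0.2 s.
At the end, for the whole second after the job is handed in: the fingers hold the blue-capped cell, at rest and touching neither viewer nor stand, with its stone within 6 mm of the beam's axis sideways and in height and within 25 mm of half-way along the gap, its clear faces square to the beam within 8 degrees and upright within 8 degrees (x of blue_stone in the frame of beam between -0.006 and 0.006 m and z of blue_stone in the frame of beam between -0.006 and 0.006 m and y of blue_stone in the frame of beam between -0.025 and 0.025 m and angle between the x axis of blue_stone and the y axis of beam, either way round below 0.14 rad and angle between blue_stone's own z axis and vertical below 0.14 rad and contact force between the fingers and blue above 1 N and contact force between blue and viewer below 0.1 N and contact force between blue and stand below 0.1 N and linear speed of blue below 0.02 m/s and angular speed of blue below 0.2 rad/s); the arm keeps its last pose, push and grip.
It fails at once if the fingers or the arm touch a clear face of the blue-capped cell (over 0.5 N) (contact force between any of the fingers, the arm and blue_clear above 0.5 N).
It fails at once if the cell is squeezed hard: the fingers' summed push on it exceeds 75 N (contact force between the fingers and blue above 75 N).
It fails at once if the blue-capped cell is tipped by more than 30 degrees (angle between blue_stone's own z axis and vertical above 0.52 rad).
It fails at once if the viewer is knocked, by the cell or by the robot (over 3 N) (contact force between any of blue, the fingers, the arm and viewer above 3 N).
It fails at once if another cell is moved by more than 10 mm or tipped, or a bystander is moved by more than 15 mm (distance of any of amber_stone, green_stone from where it was at the start of the episode above 0.01 m or distance of any of hammer, ring_clamp, handpiece, dish, jar from where it was at the start of the episode above 0.015 m).
It also fails if it takes over 38 s, if anything falls off the work surface, if the arm or the gripper's body presses on something with over 40 N, if the wrist force passes 120 N, or if a joint passes its speed limit or range.

## Working session

There is one attempt and no reset: what is moved stays moved. The work goes in short steps, Python scripts to look and compute and a tool call to move; the robot and the scene stay as the last step left them, time stands still between calls to the robot, and variables do not carry over. Pictures are saved under pics/ and viewed, at most 10 in all, crops included, and the job is handed in when it is done.

Besides the shell and the picture viewer there is one more tool, called after "Call:" as a command line: name --argument value ..., lists and objects as JSON in quotes. apply_moves: Moves the arm, as the interface text tells. Its arguments: {"type":"object","properties":{"steps":{"type":"array","items":{"type":"array"}}},"required":["steps"]}

```bash
mkdir -p pics
python3 - <<'E'
from plant import *
import cv2,pickle
s=observe();print(s)
d={}
for n in("scene","top","wrist"):
    d[n]=snapshot(n)
    cv2.imwrite(f"pics/{n}0.png",d[n]["pixels"][...,::-1])
    print(n,{k:(v.tolist() if hasattr(v,'tolist') else v) for k,v in d[n].items() if k!="pixels"})
pickle.dump(d,open("d0.pkl","wb"))
E
```

```text
{'time_s': 0.0, 'joint_pos': array([-1.24000978e+00,  3.20258812e-01,  1.56568141e+00, -9.86909779e-06,
        1.25740565e+00, -2.00261557e-02]), 'dq': array([ 0.00350657,  0.000941  ,  0.0006868 ,  0.00184161, -0.00063803,
       -0.00087879]), 'joint_efforts': array([ 4.09774138e-04, -4.12457979e+01, -2.31972045e+01,  7.28204520e-02,
        4.58142778e-02, -1.49528241e-04]), 'ee_pos': array([ 0.19740741, -0.53945742,  0.18873841]), 'tcp_rot': array([-8.65322164e-04,  9.84655064e-01,  1.74509702e-01, -1.40296615e-04]), 'wrist_force': array([0.46030289, 0.25409997, 0.31665619]), 'torque': array([-0.03230548, -0.01437696,  0.07744016]), 'gripper_force': 0.0, 'opening': 1.000386764012379}
scene {'fx': 480.84520067530605, 'fy': 480.84520067530605, 'cx': 252.71460614423822, 'cy': 190.24052110608216, 'cam_to_world': [[-0.0006779506322782623, 0.8609052154345465, -0.5087649264842631, 1.301804785765791], [0.9999927670587825, 0.0024876945601424736, 0.00287701336381136, -0.003179114712318821], [0.003742487549786262, -0.5087592961444272, -0.8609006750918291, 1.3175103736219476], [0.0, 0.0, 0.0, 1.0]]}
top {'fx': 497.13696848425684, 'fy': 497.13696848425684, 'cx': 268.63924286861584, 'cy': 199.5476621191506, 'cam_to_world': [[0.0017664605492609508, -0.9985752453559735, 0.05333253209238592, 0.47663671128975865], [-0.9999943162211411, -0.0019170992375000567, -0.0027734916488200067, 0.0225255033666527], [0.002871783860321446, -0.053327329698486185, -0.9985729561552771, 1.6616026499471162], [0.0, 0.0, 0.0, 1.0]]}
wrist {'fx': 302.1009695493795, 'fy': 302.1009695493795, 'cx': 253.91304816692391, 'cy': 190.95848872249542, 'T_tool_cam': [[-0.0017166927262725253, -0.9552401833369751, -0.2958263766205159, 0.08329789158269117], [0.9999978717777969, -0.0013013422338583743, -0.0016009210677029892, -0.0003994781040976836], [0.0011442927764349913, -0.29582849532580563, 0.9552403843783561, -0.19452406826187071], [0.0, 0.0, 0.0, 1.0]]}
```

View pics/top0.png

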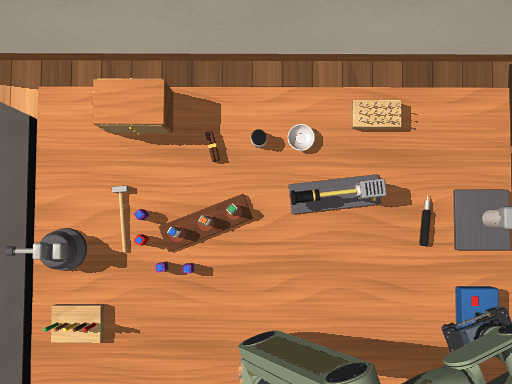

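View pics/scene0.png

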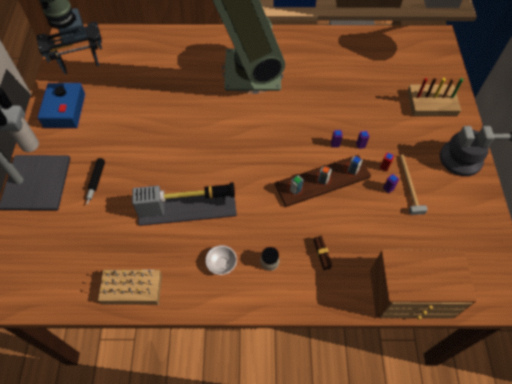

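The top view shows the blue cell at about (175,231), orange at (206,222) and green at (232,210). The viewer is at about (337,194), with its lamp on the right and tube on the left. The purple and red decoys stand around the left end of the stand.

```bash
cat > h.py <<'E'
import numpy as np,cv2,pickle
from scipy.spatial.transform import Rotation as R
def T_tool(s):
    T=np.eye(4);q=s["tcp_rot"];T[:3,:3]=R.from_quat(np.r_[q[1:],q[0]]).as_matrix();T[:3,3]=s["ee_pos"];return T
def cast(c,uv,z,T=None):
    T=c["cam_to_world"] if T is None else T
    uv=np.atleast_2d(uv).astype(float)
    d=np.c_[(uv[:,0]-c["cx"])/c["fx"],(uv[:,1]-c["cy"])/c["fy"],np.ones(len(uv))]@T[:3,:3].T
    return T[:3,3]+d*((z-T[2,3])/d[:,2])[:,None]
E
python3 - <<'E'
from h import *
d=pickle.load(open("d0.pkl","rb"));t=d["top"];p=t["pixels"]
print(cast(t,[[175,231],[206,222],[232,210]],.083).round(3), cast(t,[[337,191]],.08).round(3))
hsv=cv2.cvtColor(p,cv2.COLOR_RGB2HSV)
print("base", [hsv[y,x].tolist() for x,y in((350,205),(330,207),(300,208),(340,191))])
# base plate: low-saturation dark region
m=((hsv[...,1]<90)).astype(np.uint8)*255
roi=np.zeros_like(m);roi[165:222,280:392]=1;m*=roi
cs,_=cv2.findContours(m,cv2.RETR_EXTERNAL,cv2.CHAIN_APPROX_NONE);c=max(cs,key=cv2.contourArea)
r=cv2.minAreaRect(c);print(r);b=cast(t,cv2.boxPoints(r),.012);print(b.round(3))
# beam
m=((abs(hsv[...,0].astype(int)-25)<8)&(hsv[...,1]>110)&(roi>0)).astype(np.uint8)
ys,xs=np.nonzero(m);P=cast(t,np.c_[xs,ys],.08);print(len(P),P.mean(0));u=np.linalg.svd(P-P.mean(0))[2][0];print(u,np.arctan2(u[1],u[0]))
im=np.hstack([cv2.resize(p[165:222,280:392],None,fx=3.5,fy=3.5,interpolation=cv2.INTER_CUBIC),cv2.resize(p[190:247,155:267],None,fx=3.5,fy=3.5,interpolation=cv2.INTER_CUBIC)])
m2=np.hstack([cv2.resize(m[165:222,280:392]*255,None,fx=3.5,fy=3.5)]*2)
cv2.imwrite("pics/crop1.png",np.vstack([im,cv2.cvtColor(m2,cv2.COLOR_GRAY2BGR)])[...,::-1])
E
```

```text
[[0.461 0.315 0.083]
 [0.489 0.217 0.083]
 [0.527 0.134 0.083]] [[ 0.589 -0.2    0.08 ]]
base [[165, 9, 108], [150, 9, 59], [170, 14, 106], [23, 147, 231]]
((337.6955261230469, 193.34642028808594), (29.771835327148438, 96.51416015625), 83.45370483398438)
[[ 0.616 -0.047  0.012]
 [ 0.654 -0.366  0.012]
 [ 0.555 -0.377  0.012]
 [ 0.518 -0.058  0.012]]
197 [ 0.58218167 -0.19910905  0.08      ]
[-0.0142813   0.99989802  0.        ] 1.5850781169307522
```

View pics/crop1.png

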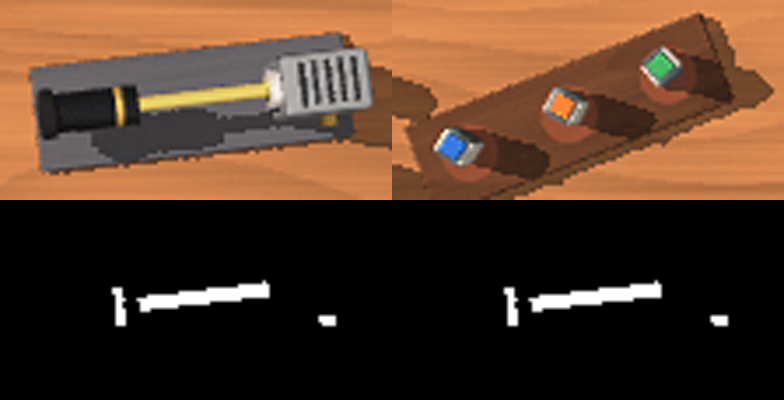

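The crops show the viewer turned about +0.118 rad, with its beam centre near (0.589, -0.20). Blue is near (0.461, 0.315). I'll move the wrist camera over the viewer next.

Call:
apply_moves --steps '[[[26, -10, -14], [0, 0, 0], 0], [[26, -10, -14], [0, 0, 0], 0], [[26, -10, -14], [0, 0, 0], 0], [[26, -10, -14], [0, 0, 0], 0], [[26, -10, -14], [0, 0, 0], 0], [[26, -10, -14], [0, 0, 0], 0], [[26, -11, -14], [0, 0, 0], 0], [[26, -11, -14], [0, 0, 0], 0], [[26, -11, -14], [0, 0, 0], 0], [[26, -11, 0], [0, 0, 0], 0], [[26, -11, 0], [0, 0, 0], 0], [[26, -11, 0], [0, 0, 0], 0], [[26, -11, 0], [0, 0, 0], 0], [[26, -11, 0], [0, 0, 0], 0], [[26, -11, 0], [0, 0, 0], 0], [[26, -11, 0], [0, 0, 0], 0], [[26, -11, 0], [0, 0, 0], 0], [[26, -11, 0], [0, 0, 0], 0]]'

```text
time_s: 1.65
ee_pos: [0.5719, -0.1977, 0.3152]
tcp_rot: [-0.0, 0.985, 0.175, -0.0]
wrist_force: [1.7, 0.4, 0.0]
opening: 0.999
gripper_force: 0.0
```

Call:
apply_moves --steps '[[[0, 0, 0], [0, 0, -0.112], 0], [[0, 0, 0], [0, 0, -0.112], 0], [[0, 0, 0], [0, 0, -0.112], 0], [[0, 0, 0], [0, 0, -0.112], 0], [[0, 0, 0], [0, 0, -0.112], 0], [[0, 0, 0], [0, 0, -0.112], 0], [[0, 0, 0], [0, 0, -0.112], 0], [[0, 0, 0], [0, 0, -0.112], 0], [[0, 0, 0], [0, 0, -0.112], 0], [[0, 0, 0], [0, 0, -0.112], 0], [[0, 0, 0], [0, 0, -0.112], 0], [[0, 0, 0], [0, 0, -0.112], 0], [[0, 0, 0], [0, 0, 0], 0], [[0, 0, 0], [0, 0, 0], 0]]'

```text
time_s: 2.82
ee_pos: [0.571, -0.1988, 0.3152]
tcp_rot: [-0.0, 0.663, 0.749, -0.0]
wrist_force: [0.1, 0.8, 0.3]
opening: 1.0
gripper_force: 0.0
```

```bash
cat > w.py <<'E'
import sys
from plant import *
from h import *
s=observe();w=snapshot("wrist");T=T_tool(s);w["cam_to_world"]=T@w["T_tool_cam"]
pickle.dump((s,w),open(sys.argv[1]+".pkl","wb"));cv2.imwrite(f"pics/{sys.argv[1]}.png",w["pixels"][...,::-1])
print(s["time_s"],T.round(4).tolist(),s["joint_pos"].round(2),s["wrist_force"].round(1),s["opening"],s["gripper_force"])
E
python3 w.py v1
```

```text
2.8167 [[-0.1209, 0.9927, -0.0006, 0.571], [0.9927, 0.1209, 0.0002, -0.1988], [0.0002, -0.0006, -1.0, 0.3152], [0.0, 0.0, 0.0, 1.0]] [-0.35  0.32  1.25 -0.    1.57 -0.48] [0.1 0.8 0.3] 1.0004266843599026 0.0
```

View pics/v1.png

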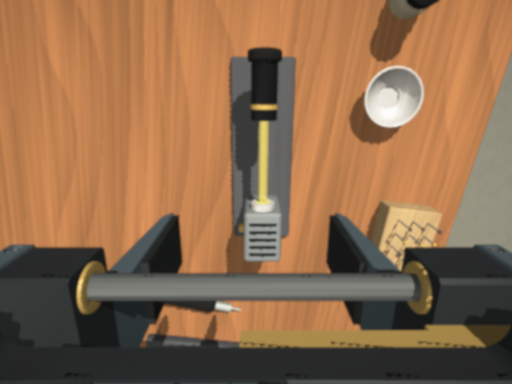

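The wrist view shows the viewer aligned with the tool. The tube ends at about row 120, the lamp snout at about row 200, the beam column is about 263, and the base spans columns 232–295.

```bash
python3 - <<'E'
from h import *
s,w=pickle.load(open("v1.pkl","rb"));hsv=cv2.cvtColor(w["pixels"],cv2.COLOR_RGB2HSV).astype(int)
m=(abs(hsv[...,0]-27)<7)&(hsv[...,1]>90)&(hsv[...,2]>140)
L=[];Rr=[];rows=[]
for y in range(112,206):
    x=np.nonzero(m[y,245:285])[0]
    if y%6==0 or 116<y<124 or y>194: rows.append((y,(x.min()+245,x.max()+245) if len(x) else None))
    if 126<=y<=192: L.append((x.min()+245,y));Rr.append((x.max()+246,y))
print(rows)
c=(np.array(L)+np.array(Rr))/2-[0,0]; c[:,0]-=.5
P=cast(w,c,.08);k=np.polyfit(P[:,1],P[:,0],1);print("beam x=k0*y+k1",k,"yaw",-np.arctan(k[0]))
print("rows->y",{y:cast(w,[[263,y]],.08)[0].round(4).tolist() for y in (119,120,121,160,198,200,202)})
# base edges at rows 130..190 : low saturation
for y0,y1 in((62,110),(126,190)):
    e=[]
    for y in range(y0,y1):
        lo=hsv[y,200:330,1]<90; x=np.nonzero(lo)[0]+200; e.append((x.min()-.5,x.max()+.5,y))
    e=np.array(e)
    for j in(0,1):
        Q=cast(w,e[:,[j,2]],.012);kk=np.polyfit(Q[:,1],Q[:,0],1);print("edge",j,kk,np.polyval(kk,-.2))
lo=np.nonzero(hsv[40:80,280,1]<90)[0]; print("top edge",lo.min()+40,cast(w,[[280,lo.min()+39.5]],.012))
E
python3 - <<'E'
# top-view cross-check of beam
import sys;sys.path.insert(0,'.')
from h import *
t=pickle.load(open("d0.pkl","rb"))["top"];hsv=cv2.cvtColor(t["pixels"],cv2.COLOR_RGB2HSV).astype(int)
m=(abs(hsv[...,0]-25)<8)&(hsv[...,1]>110)
c=[]
for x in range(323,354):
    y=np.nonzero(m[175:205,x])[0]+175
    c.append((x,y.mean()))
P=cast(t,c,.08);k=np.polyfit(P[:,1],P[:,0],1);print("top beam",k,np.polyval(k,-.2),np.array(c)[[0,-1]])
print(cast(t,[[320,192],[356,189]],.08))
E
```

```text
[(114, None), (117, None), (118, None), (119, None), (120, None), (121, (np.int64(261), np.int64(267))), (122, (np.int64(260), np.int64(268))), (123, (np.int64(259), np.int64(268))), (126, (np.int64(259), np.int64(268))), (132, (np.int64(259), np.int64(268))), (138, (np.int64(259), np.int64(268))), (144, (np.int64(259), np.int64(267))), (150, (np.int64(259), np.int64(267))), (156, (np.int64(259), np.int64(267))), (162, (np.int64(259), np.int64(267))), (168, (np.int64(259), np.int64(267))), (174, (np.int64(259), np.int64(267))), (180, (np.int64(259), np.int64(267))), (186, (np.int64(258), np.int64(267))), (192, (np.int64(258), np.int64(267))), (195, (np.int64(258), np.int64(266))), (196, (np.int64(259), np.int64(266))), (197, (np.int64(259), np.int64(266))), (198, (np.int64(258), np.int64(266))), (199, (np.int64(258), np.int64(266))), (200, (np.int64(257), np.int64(267))), (201, (np.int64(257), np.int64(267))), (202, (np.int64(257), np.int64(267))), (203, (np.int64(261), np.int64(264))), (204, None), (205, None)]
beam x=k0*y+k1 [-0.11516525  0.55978407] yaw 0.1146601205291186
rows->y {119: [0.5752, -0.1414, 0.08], 120: [0.5754, -0.1428, 0.08], 121: [0.5756, -0.1441, 0.08], 160: [0.5826, -0.1986, 0.08], 198: [0.59, -0.2559, 0.08], 200: [0.5904, -0.259, 0.08], 202: [0.5908, -0.2622, 0.08]}
edge 0 [-0.11179669  0.50974719] 0.5321065321367247
edge 1 [-0.11838669  0.60822711] 0.6319044514429124
edge 0 [-0.11931201  0.50853037] 0.5323927730193724
edge 1 [-0.11305917  0.60883592] 0.6314477593090942
top edge 53 [[ 0.59057143 -0.04532904  0.012     ]]
top beam [-0.11560991  0.56180483] 0.5849268121316362 [[323.  193.5]
 [353.  190.5]]
[[ 0.58553018 -0.14564038  0.08      ]
 [ 0.59535094 -0.26059384  0.08      ]]
```

Call:
apply_moves --steps '[[[29, -2.5, 3.5], [0, 0, 0], 0], [[29, -2.5, 3.5], [0, 0, 0], 0], [[29, -2.5, 3.5], [0, 0, 0], 0], [[29, -2.5, 3.5], [0, 0, 0], 0], [[29, -2.5, 3.5], [0, 0, 0], 0], [[29, -2.5, 3.5], [0, 0, 0], 0], [[29, -2.5, 3.5], [0, 0, 0], 0], [[29, -2.5, 3.5], [0, 0, 0], 0], [[29, -2.5, 3.5], [0, 0, 0], 0], [[29, -2.5, 3.5], [0, 0, 0], 0], [[29, -2.5, 3.5], [0, 0, 0], 0], [[29, -2.5, 3.5], [0, 0, 0], 0], [[29, -2.5, 3.5], [0, 0, 0], 0], [[29, -2.5, 3.5], [0, 0, 0], 0], [[29, -2.5, 3.5], [0, 0, 0], 0], [[29, -2.5, 3.5], [0, 0, 0], 0], [[29, -2.5, 3.5], [0, 0, 0], 0], [[29, -2.5, 3.5], [0, 0, 0], 0], [[0, 0, 0], [0, 0, 0], 0], [[0, 0, 0], [0, 0, 0], 0]]'

```text
time_s: 4.53
ee_pos: [0.4613, 0.3145, 0.2519]
tcp_rot: [0.0, 0.662, 0.75, -0.001]
wrist_force: [-0.0, -0.0, -0.6]
opening: 1.004
gripper_force: 0.0
```

```bash
python3 w.py c1
python3 - <<'E'
from h import *
s,w=pickle.load(open("c1.pkl","rb"));T=np.linalg.inv(w["cam_to_world"])
q=T@[.461,.315,.083,1];u,v=int(w["fx"]*q[0]/q[2]+w["cx"]),int(w["fy"]*q[1]/q[2]+w["cy"]);print(u,v)
a,b=max(u-50,0),max(v-50,0);c=w["pixels"][b:b+100,a:a+100];print(a,b)
c=cv2.resize(c,(590,590),interpolation=cv2.INTER_CUBIC)
cv2.imwrite("pics/c1crop.png",c[...,::-1])
E
```

```text
4.5333 [[-0.1247, 0.9922, -0.0008, 0.4613], [0.9922, 0.1247, -0.001, 0.3145], [-0.0009, -0.0009, -1.0, 0.2519], [0.0, 0.0, 0.0, 1.0]] [ 0.58  0.26  1.49 -0.    1.39  0.45] [-0.  -0.  -0.6] 1.0044437454971151 0.0
254 168
204 118
```

View pics/c1crop.png

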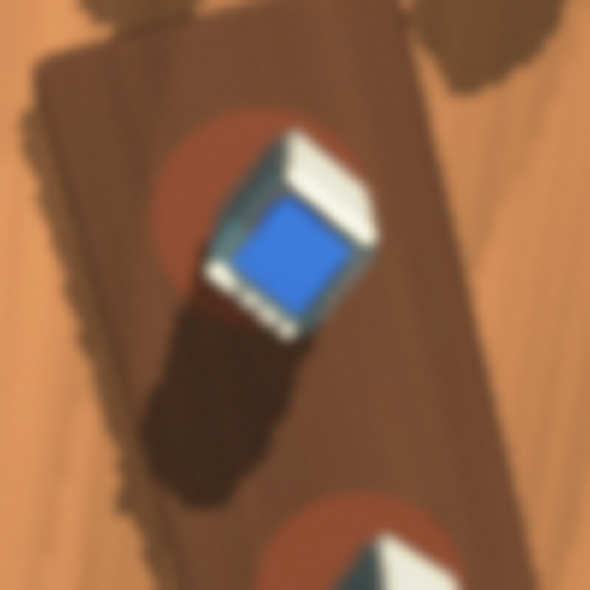

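The crop shows the blue cap with white frosted sides at its upper right and lower left, and clear teal sides at upper left and lower right. The closing line therefore runs from upper right to lower left in the image.

```bash
cat > cap.py <<'E'
import sys
from h import *
s,w=pickle.load(open(sys.argv[1]+".pkl","rb"));z=float(sys.argv[2]) if len(sys.argv)>2 else .083
K=8;p=w["pixels"]
T=np.linalg.inv(w["cam_to_world"]);q=T@[.461,.315,z,1]
u,v=int(w["fx"]*q[0]/q[2]+w["cx"]),int(w["fy"]*q[1]/q[2]+w["cy"])
a,b=u-35,v-35;c=cv2.resize(p[b:b+70,a:a+70],None,fx=K,fy=K,interpolation=cv2.INTER_LINEAR).astype(int)
m=((c[...,2]-c[...,0])>80).astype(np.uint8)
ct=max(cv2.findContours(m,cv2.RETR_EXTERNAL,cv2.CHAIN_APPROX_NONE)[0],key=cv2.contourArea)[:,0]
uv=(ct+.5)/K-.5+[a,b]
P=cast(w,uv,z)[:,:2]
r=cv2.minAreaRect((P*1000).astype(np.float32));bx=cv2.boxPoints(r);print("cap rect mm",r)
Tt=T_tool(s)
for i in range(4):
    e=bx[(i+1)%4]-bx[i];e=np.r_[e,0]@Tt[:3,:3];print("edge dir in tool deg",np.degrees(np.arctan2(e[1],e[0])).round(1))
d=(np.r_[np.array(r[0])/1000,0]-np.r_[s["ee_pos"][:2],0])@Tt[:3,:3];print("cap centre rel tcp in tool mm",(d*1000).round(1))
E
python3 cap.py c1
python3 - <<'E'
import sys;sys.path.insert(0,'.')
from h import *
t=pickle.load(open("d0.pkl","rb"))["top"];p=t["pixels"].astype(int)
m=((p[...,2]-p[...,0])>80);ys,xs=np.nonzero(m[222:240,165:185]);print("top view",cast(t,[[xs.mean()+165,ys.mean()+222]],.083))
E
```

```text
cap rect mm ((457.38531494140625, 324.883544921875), (18.85870361328125, 18.978973388671875), 57.70903396606445)
edge dir in tool deg 129.5
edge dir in tool deg 39.5
edge dir in tool deg -50.5
edge dir in tool deg -140.5
cap centre rel tcp in tool mm [10.8 -2.6 -0. ]
top view [[0.4591061  0.32460633 0.083     ]]
```

Call:
apply_moves --steps '[[[11, -2.5, 0], [0, 0, -0.11], 0.1], [[0, 0, 0], [0, 0, -0.11], 0.2], [[0, 0, 0], [0, 0, -0.11], 0.34], [[0, 0, 0], [0, 0, -0.11], 0.34], [[0, 0, 0], [0, 0, -0.11], 0.34], [[0, 0, 0], [0, 0, -0.11], 0.34], [[0, 0, 0], [0, 0, -0.11], 0.34], [[0, 0, 0], [0, 0, -0.11], 0.34], [[0, 0, 15], [0, 0, 0], 0.34], [[0, 0, 20], [0, 0, 0], 0.34], [[0, 0, 20], [0, 0, 0], 0.34], [[0, 0, 20], [0, 0, 0], 0.34], [[0, 0, 15], [0, 0, 0], 0.34], [[0, 0, 0], [0, 0, 0], 0.34], [[0, 0, 0], [0, 0, 0], 0.34]]'

```text
time_s: 5.83
ee_pos: [0.4583, 0.323, 0.1625]
tcp_rot: [-0.0, 0.281, 0.96, -0.0]
wrist_force: [-0.1, 0.6, 0.5]
opening: 0.662
gripper_force: 0.0
```

```bash
python3 w.py c2; python3 cap.py c2
```

```text
5.8333 [[-0.8425, 0.5387, -0.0007, 0.4583], [0.5387, 0.8425, -0.0008, 0.323], [0.0001, -0.0011, -1.0, 0.1625], [0.0, 0.0, 0.0, 1.0]] [ 0.59  0.32  1.64 -0.    1.19 -0.41] [-0.1  0.6  0.5] 0.6623362663011308 0.0
cap rect mm ((455.43707275390625, 325.5358581542969), (18.196935653686523, 22.869384765625), 57.90623092651367)
edge dir in tool deg 179.5
edge dir in tool deg 89.5
edge dir in tool deg -0.5
edge dir in tool deg -90.5
cap centre rel tcp in tool mm [ 3.8  0.6 -0. ]
```

View pics/c2.png

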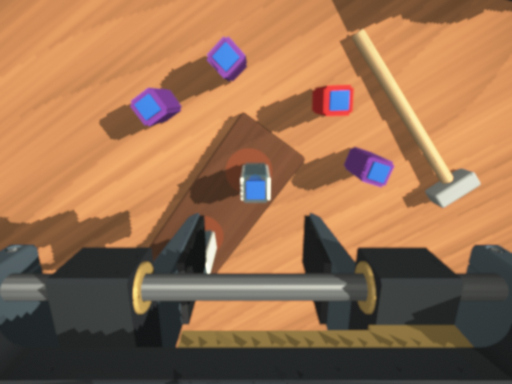

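The cell sits centred between the fingers at about (256,185), with the white faces left and right and the angle within 0.5°. I'll descend and close gently.

Call:
apply_moves --steps '[[[1.5, 0.5, 15], [0, 0, 0.0], 0.34], [[0, 0, 20], [0, 0, 0], 0.34], [[0, 0, 20], [0, 0, 0], 0.34], [[0, 0, 20], [0, 0, 0], 0.34], [[0, 0, 15], [0, 0, 0], 0.34], [[0, 0, 12], [0, 0, 0], 0.34], [[0, 0, 10], [0, 0, 0], 0.4], [[0, 0, 10], [0, 0, 0], 0.45], [[0, 0, 0], [0, 0, 0], 0.5], [[0, 0, 0], [0, 0, 0], 0.54], [[0, 0, 0], [0, 0, 0], 0.57], [[0, 0, 0], [0, 0, 0], 0.59], [[0, 0, 0], [0, 0, 0], 0.61], [[0, 0, 0], [0, 0, 0], 0.63], [[0, 0, 0], [0, 0, 0], 0.64], [[0, 0, 0], [0, 0, 0], 0.65], [[0, 0, 0], [0, 0, 0], 0.66], [[0, 0, 0], [0, 0, 0], 0.67], [[0, 0, 0], [0, 0, 0], 0.68], [[0, 0, 0], [0, 0, 0], 0.68]]'

```text
time_s: 7.55
ee_pos: [0.4571, 0.3254, 0.0405]
tcp_rot: [0.0, 0.28, 0.96, -0.0]
wrist_force: [0.3, 0.2, 0.4]
opening: 0.315
gripper_force: 0.0
```

Call:
apply_moves --steps '[[[0, 0, 0], [0, 0, 0], 0.685], [[0, 0, 0], [0, 0, 0], 0.69], [[0, 0, 0], [0, 0, 0], 0.695], [[0, 0, 0], [0, 0, 0], 0.7], [[0, 0, 0], [0, 0, 0], 0.7]]'

```text
time_s: 7.97
ee_pos: [0.457, 0.3253, 0.0405]
tcp_rot: [-0.0, 0.28, 0.96, -0.0]
wrist_force: [0.2, -1.1, 0.2]
opening: 0.303
gripper_force: 30.0
```

Call:
apply_moves --steps '[[[0, 0, 0], [0, 0, 0], 0.698], [[0, 0, 0], [0, 0, 0], 0.698], [[0, 0, 0], [0, 0, 0], 0.698]]'

```text
time_s: 8.22
ee_pos: [0.457, 0.3254, 0.0405]
tcp_rot: [-0.0, 0.28, 0.96, -0.0]
wrist_force: [-0.2, 0.0, -0.1]
opening: 0.301
gripper_force: 23.7
```

Call:
apply_moves --steps '[[[0, 0, -4], [0, 0, 0], 0.698], [[0, 0, -6], [0, 0, 0], 0.698], [[0, 0, -8], [0, 0, 0], 0.698], [[0, 0, -8], [0, 0, 0], 0.698], [[0, 0, -4], [0, 0, 0], 0.698], [[0, 0, 0], [0, 0, 0], 0.698], [[0, 0, 0], [0, 0, 0], 0.698], [[0, 0, 0], [0, 0, 0], 0.698]]'

```text
time_s: 8.88
ee_pos: [0.4569, 0.3253, 0.0704]
tcp_rot: [-0.0, 0.28, 0.96, -0.0]
wrist_force: [-0.5, -0.5, -1.0]
opening: 0.306
gripper_force: 23.8
```

Call:
apply_moves --steps '[[[0, 0, -8], [0, 0, 0], 0.698], [[0, 0, -14], [0, 0, 0], 0.698], [[0, 0, -16], [0, 0, 0.05], 0.698], [[0, 0, -16], [0, 0, 0.1], 0.698], [[0, 0, -16], [0, 0, 0.11], 0.698], [[0, 0, -16], [0, 0, 0.11], 0.698], [[0, 0, -16], [0, 0, 0.11], 0.698], [[0, 0, -16], [0, 0, 0.11], 0.698], [[0, 0, -8], [0, 0, 0.11], 0.698], [[0, 0, -4], [0, 0, 0.1], 0.698], [[0, 0, 0], [0, 0, 0.06], 0.698], [[0, 0, 0], [0, 0, 0.028], 0.698], [[0, 0, 0], [0, 0, 0], 0.698], [[0, 0, 0], [0, 0, 0], 0.698]]'

```text
time_s: 10.05
ee_pos: [0.4569, 0.3253, 0.2006]
tcp_rot: [0.0, 0.665, 0.747, -0.0]
wrist_force: [-0.4, 0.0, -1.5]
opening: 0.304
gripper_force: 23.8
```

Call:
apply_moves --steps '[[[-12, 2, 0], [0, 0, 0], 0.698], [[-20, 3, 0], [0, 0, 0], 0.698], [[-28, 3.5, 0], [0, 0, 0], 0.698], [[-28, 3.5, 0], [0, 0, 0], 0.698], [[-28, 3.5, 0], [0, 0, 0], 0.698], [[-28, 3.5, 0], [0, 0, 0], 0.698], [[-28, 3.5, 0], [0, 0, 0], 0.698], [[-28, 3.5, 0], [0, 0, 0], 0.698], [[-28, 3.5, 0], [0, 0, 0], 0.698], [[-28, 3.5, 0], [0, 0, 0], 0.698], [[-28, 3.5, 0], [0, 0, 0], 0.698], [[-28, 3.5, 0], [0, 0, 0], 0.698], [[-28, 3.5, 0], [0, 0, 0], 0.698], [[-28, 3.5, 0], [0, 0, 0], 0.698], [[-28, 3.5, 0], [0, 0, 0], 0.698], [[-28, 3.5, 0], [0, 0, 0], 0.698], [[-28, 3.5, 0], [0, 0, 0], 0.698], [[-20, 3, 0], [0, 0, 0], 0.698], [[-15, 2, 0], [0, 0, 0], 0.698], [[-5, 1, 0], [0, 0, 0], 0.698]]'

```text
time_s: 11.72
ee_pos: [0.577, -0.1586, 0.2003]
tcp_rot: [0.0, 0.666, 0.746, -0.0]
wrist_force: [-0.9, -0.5, -1.8]
opening: 0.301
gripper_force: 23.8
```

Call:
apply_moves --steps '[[[0, 0, 0], [0, 0, 0], 0.698], [[0, 0, 0], [0, 0, 0], 0.698], [[0, 0, 0], [0, 0, 0], 0.698]]'

```text
time_s: 11.97
ee_pos: [0.5768, -0.1548, 0.2006]
tcp_rot: [-0.0, 0.665, 0.747, 0.0]
wrist_force: [-0.9, 0.2, -0.5]
opening: 0.301
gripper_force: 23.8
```

```bash
python3 w.py v2
python3 - <<'E'
from h import *
s,w=pickle.load(open("v2.pkl","rb"));T=T_tool(s)
d=(np.array([.583,-.201,.0725])-s["ee_pos"])@T[:3,:3];print("to go mm",(d*1000).round(1),"yaw err",np.arctan2(T[1,1],T[0,1])-.115)
E
```

```text
11.9667 [[-0.1169, 0.9931, -0.0004, 0.5768], [0.9931, 0.1169, 0.0005, -0.1548], [0.0006, -0.0003, -1.0, 0.2006], [0.0, 0.0, 0.0, 1.0]] [-0.28  0.35  1.49  0.    1.3  -0.4 ] [-0.9  0.2 -0.5] 0.30149019475747446 23.75562608242035
to go mm [-46.7   0.8 128.1] yaw err 0.0021380488354486166
```

View pics/v2.png

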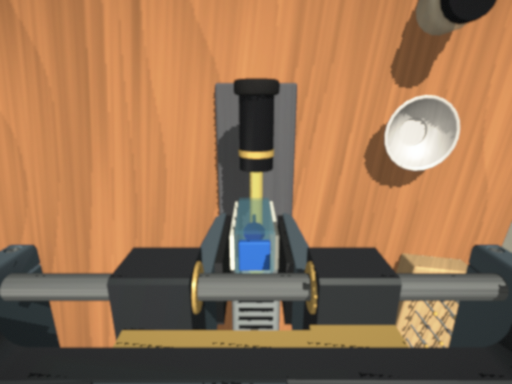

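The cell is held upright, with the fingers on the white faces and the clear faces toward the tube and lamp. The cap is at (255,254) and the beam at column 256. I'll shift the last 47 mm and then lower it.

Call:
apply_moves --steps '[[[-10, 0.5, 0], [0, 0, 0], 0.698], [[-15, 0.3, 0], [0, 0, 0], 0.698], [[-14, 0, 0], [0, 0, 0], 0.698], [[-7.5, 0, 0], [0, 0, 0], 0.698], [[0, 0, 8], [0, 0, 0], 0.698], [[0, 0, 12], [0, 0, 0], 0.698], [[0, 0, 12], [0, 0, 0], 0.698], [[0, 0, 12], [0, 0, 0], 0.698], [[0, 0, 12], [0, 0, 0], 0.698], [[0, 0, 12], [0, 0, 0], 0.698], [[0, 0, 12], [0, 0, 0], 0.698], [[0, 0, 12], [0, 0, 0], 0.698], [[0, 0, 12], [0, 0, 0], 0.698], [[0, 0, 10], [0, 0, 0], 0.698], [[0, 0, 8], [0, 0, 0], 0.698], [[0, 0, 4], [0, 0, 0], 0.698], [[0, 0, 2], [0, 0, 0], 0.698], [[0, 0, 0], [0, 0, 0], 0.698], [[0, 0, 0], [0, 0, 0], 0.698], [[0, 0, 0], [0, 0, 0], 0.698]]'

```text
time_s: 13.68
ee_pos: [0.5837, -0.2022, 0.0732]
tcp_rot: [0.001, 0.665, 0.747, 0.0]
wrist_force: [0.1, 1.1, -1.2]
opening: 0.306
gripper_force: 23.8
```

```bash
python3 w.py v3
python3 - <<'E'
from plant import *
from h import *
s,w=pickle.load(open("v3.pkl","rb"));T=T_tool(s)
d=(np.array([.583,-.201,.0725])-s["ee_pos"])@T[:3,:3];print("to go mm",(d*1000).round(1),"yaw err",np.arctan2(T[1,1],T[0,1])-.115)
c=snapshot("scene")["pixels"][165:235,110:250]
im=np.vstack([cv2.resize(c,(512,256),interpolation=cv2.INTER_CUBIC),w["pixels"][64:384]])
cv2.imwrite("pics/fin.png",im[...,::-1])
E
```

```text
13.6833 [[-0.1158, 0.9933, 0.0013, 0.5837], [0.9933, 0.1158, -0.0006, -0.2022], [-0.0007, 0.0013, -1.0, 0.0732], [0.0, 0.0, 0.0, 1.0]] [-0.35  0.47  1.63 -0.    1.04 -0.47] [ 0.1  1.1 -1.2] 0.3058696272782273 23.75488042831421
to go mm [ 1.3 -0.6  0.7] yaw err 0.0010264752232006374
```

View pics/fin.png

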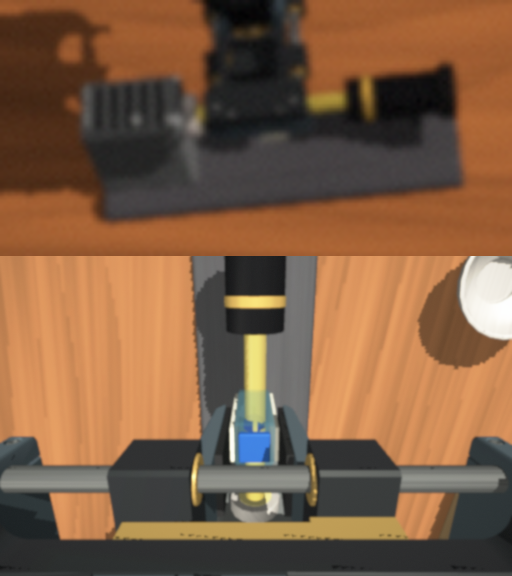

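The fingers hold the cell square in the beam. The beam is at column 255 and the cap at column 254, it is clear of the lamp and tube, and the grip is a steady 23.8 N.

```bash
python3 -c "
from plant import *
print(close_job())"
```

```text
the job is handed in; nothing more can be done
None
```

I handed the job in with the blue-capped cell held still and upright in the viewer's beam: about 24 N a finger on its frosted faces, roughly 1 mm off the measured beam centre by arm position, 13.7 s on the clock, and no verdict returned.

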